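# Deal levelling pads into the drawer's trays and shut the drawer on its catches

## Task

The three trays in the open parts drawer are for three kitchen units, and two of them already have their first levelling pad. Carry on dealing the pads that lie on top of the case, one per tray in turn: slide each one (do not lift it) over the case's front edge so that it drops into a tray, and give no tray its second pad until every tray has one, until all three hold two. Then push the drawer home until both spring catches click in front of it, leaving the roll of tape and the other things on the worktop where they are.

Things in the scene. Friction and masses are not known exactly. Their poses are not given: they have to be found in the camera images.
- case: Low sheet-steel parts case fixed on the worktop, open at its front, a drawer under its flat smooth top. Origin: on the worktop (z = 0) under the middle of the top's front edge; +x runs from that edge to the back, +y left, z up. The top spans x 0 to 230 and y -150 to +150 mm; its upper face is 46 mm above the worktop. No rim in front: a pad drops once pushed right past x = 0.
- drawer: Loose drawer in the case, axes as the case's, drawn out about 80 mm. Origin: on the worktop under the BACK of its front panel, mid-width; home, it meets the case's origin. Flat panel 6 thick (x -6 to 0 mm), 304 wide, 1 to 36 mm high, knobs 14 mm out at y = +-91 mm: push its middle along the case's +x; about 10 N past the catches. The trays stand right behind it, back walls just under the case's front edge.
- tray_a: One of three equal white plastic trays, open on top, loose in the drawer: 86 deep (x) x 90 wide (y) x 24 high, walls and floor 2.5 mm. Origin: centre of its underside, 3 mm above the worktop; the axes are the case's. Which tray is left, middle or right varies; they stand 91.5 mm apart.
- tray_b: A second tray, the same as tray_a.
- tray_c: A third tray, the same as tray_a.
- pad1_centre (a point): Centre of a black levelling pad: a flat plastic disc 56 in diameter, 10 high, 30 g. All six pads are alike; four lie flat on the case's top (centre 51 mm above the worktop) and two already lie in two of the trays.
- pad2_centre (a point): Centre of another such pad.
- pad3_centre (a point): Centre of another such pad.
- pad4_centre (a point): Centre of another such pad.
- pad5_centre (a point): Centre of another such pad.
- pad6_centre (a point): Centre of another such pad.
- catch_left (a joint): Spring catch at the case's left front corner (+y), a steel leaf on the outside of the case's side wall whose sloped nose stands before the opening: 0 = at rest, grows to about 0.07 rad as the end of the drawer's front panel pushes it outwards, and springs back to 0 in front of the panel when the drawer is home.
- catch_right (a joint): The same at the right front corner (-y).
- catch_left_nose (a point): Tip of the left catch's nose, 21 mm above the worktop.
- catch_right_nose (a point): Tip of the right catch's nose.
- tape_roll_centre (a point): Bystander: centre of a roll of red tape, 64 in diameter with a 38 hole, 19 high, loose, lying on the case's top among the pads.
- tape_measure_centre (a point): Bystander: centre of a tape measure 75 x 70 x 40, loose, on the worktop.
- jar_centre (a point): Bystander: centre (half-way up) of a glass jar, 72 in diameter, 100 high, loose, on the worktop.
- screwdriver_grip (a point): Bystander: middle of the handle of a screwdriver 200 long, loose, lying on the worktop.
There are look-alikes about, which are no part of the job. What is shaped like the tray_c but black is not meant. Leave any green or orange look-alike of the part that bears pad1_centre alone.

How it is judged:
By the outcome, as a careful person would: the job done as asked, in the order asked, and still so for the second after the job is handed in, with the robot touching nothing.
It also fails if it takes over 67 s, if anything falls off the work surface, if the arm or the gripper's body presses on something with over 40 N, if the wrist force passes 120 N, or if a joint passes its speed limit or range.

## Robot

A 6-joint arm with a two-finger parallel gripper is mounted at the origin on the work surface. World frame = base frame: x ahead of the robot, y to its left, z up, the work surface at z = 0. Lengths are in mm, angles in rad, forces in N, time in s.
With the tool pointing down it reaches from about 350 to 775 mm from the base axis. Payload 7.3 kg.
Tool frame: the origin (TCP) lies at the centre of the arm's flange, where the gripper is bolted on; the fingertips stand finger_overhang ahead of it and the grasp point (between the pads) lies 159 mm ahead of it (finger_overhang is the distance from the TCP to the fingertips, in mm); z points along the fingers, y is the direction in which the jaws open and shut (so a half turn about z gives the same grasp; the last joint's range is limited). The gripper opens to 92 mm and grips with 3 to 60 N. Pads are 19 mm wide; open, the fingers measure 130 mm over their backs; the gripper's body (75 mm by 190 mm) begins 47 mm behind the grasp point.
Start: joints at [1, 0.342, 1.524, -0, 1.275, -0.146], TCP at [216.352, 478.351, 404.741] pointing down, gripper open.
Joint ranges: [-2.53, 2.53], [-0.77, 2.02], [0.04, 2.7], [-1, 4.14], [0.28, 2.66], [-3.11, 3.11]. Speed limits (rad/s): [2.57, 2.57, 3.14, 3.14, 3.14, 3.14].

## Interface

Orientations are given as a unit quaternion [x, y, z, w].
In Python, from plant import * gives the robot as it stands.
- The arm moves only by the tool drive_tool, never from a script. Its argument "targets" is a list of rows, each a list of 3 entries, a list of its own where there are three numbers: the finger opening in m, from 0 to 0.0918, then the shift along the tool's x, y, z in m, then the turn about the tool's z in rad. In form: [[grip, [dx, dy, dz], spin], ...]. A call has 1 to 8 rows; each row shifts and turns the commanded pose from where the row before left it, along the tool's axes as they then stand; what a row does not reach is not made up. A row lasts 1/10 s, in which the tool goes at most 50 mm and 8.59 degrees, less where a joint would pass 70% of its speed; a pose out of reach is approached as far as the arm can. A call with a gripper value outside its range is refused whole. The fingers move at their own pace and stop on an object; "squeeze" is the grip in N (left out, the last holds). Time passes only in rows, so rows that do not move let the fingers close. It gives the time, the measured TCP pose, the force and the opening at its end, in the units of the state.
- get_state(): the state, without advancing time (a new reading comes with each control period).
- snapshot(name): name is "scene" or "top" or "wrist"; returns (picture, depth): 480x640x3 uint8, red, green, blue; 480x640 float32, mm along the optical axis (not along the pixel's ray), 0 where there is no reading.
- calibration(name): a dict with "intrinsics" (3x3 intrinsics, pixels), "rvec" (rotation vector, rad) and "tvec" (3), from world to camera coordinates, as OpenCV has them; the wrist camera has in their place "mount" (4x4, takes a point from camera to tool coordinates, whose origin is the TCP and whose axes are the flange's). Camera axes: x right, y down, z forward; pixel columns grow to the right and rows downward; lengths in mm; the calibration is good to about 2 mm. A picture is of the moment at which its call begins: read the wrist's pose just before it. calibration takes no time and is no camera call.
- hand_in(): hands the job in, once; it reports no verdict.
The state is a dict: "clock": time; "q": joint angles; "dq": joint speeds; "effort": joint torques, N m; "eef_pos": TCP position; "ee_rot": TCP orientation; "wrist_force": force on the tool from outside, world axes, zero at the start; "torque": the same for the moment, N m; "grip_width": finger opening in mm.
Only numpy, scipy, OpenCV 4.12 (cv2) and the standard library are available. Lean on these libraries where they do the work, as an engineer would, in place of code of your own. Each camera call takes 0.05 s, during which the arm holds its last target. There are 200 camera calls.

## Working session

There is one attempt and no reset: what is moved stays moved. The work goes in short steps, Python scripts to look and compute and a tool call to move; the robot and the scene stay as the last step left them, time stands still between calls to the robot, and variables do not carry over. Pictures are saved under pics/ and viewed, about 8 in all and at most 12, crops included, and the job is handed in when it is done.

Besides the shell and the picture viewer there is one more tool, called after "Request:" by a JSON object that holds its "name" and its "arguments", one argument or row to a line. drive_tool: Moves the arm, as the interface text tells. Its arguments: {"type":"object","properties":{"targets":{"type":"array"},"squeeze":{"type":"number"}},"required":["targets"]}

```bash
ls; mkdir -p pics; cat > h.py <<'E'
from plant import *
import numpy as np, cv2
from scipy.spatial.transform import Rotation as R
def cam(n,st=None):
    c=calibration(n);K=np.array(c["intrinsics"],float)
    if n=="wrist":
        s=st or get_state();T=np.eye(4);T[:3,:3]=R.from_quat(s["ee_rot"]).as_matrix();T[:3,3]=s["eef_pos"]
        W=T@np.array(c["mount"])
    else:
        M=np.eye(4);M[:3,:3]=cv2.Rodrigues(np.array(c["rvec"],float))[0];M[:3,3]=np.ravel(c["tvec"]);W=np.linalg.inv(M)
    return K,W
def cloud(n,d,st=None):
    K,W=cam(n,st);v,u=np.mgrid[:480,:640]
    P=np.stack([(u-K[0,2])/K[0,0]*d,(v-K[1,2])/K[1,1]*d,d],-1)
    return P@W[:3,:3].T+W[:3,3]
def onplane(n,u,v,z,st=None):
    K,W=cam(n,st);r=W[:3,:3]@np.array([(u-K[0,2])/K[0,0],(v-K[1,2])/K[1,1],1]);o=W[:3,3]
    return o+r*(z-o[2])/r[2]
E
python3 - <<'E'
from h import *
print(get_state())
for n in("scene","top"):
    p,d=snapshot(n);np.savez(f"{n}0.npz",p=p,d=d);cv2.imwrite(f"pics/{n}0.png",p[...,::-1]);print(n,cam(n))
E
```

```text
pics
{'clock': 0.0, 'q': array([ 1.00000222e+00,  3.42720222e-01,  1.52501674e+00, -2.54890642e-06,
        1.27540324e+00, -1.46003110e-01]), 'dq': array([-0.00041583, -0.00073963,  0.00089912, -0.00083192, -0.00155326,
        0.00226812]), 'effort': array([-1.24036437e-04, -4.31223679e+01, -2.44216937e+01,  7.16327643e-02,
        5.57912013e-02, -8.66563755e-05]), 'eef_pos': array([216.27546759, 478.23291086, 404.04615105]), 'ee_rot': array([ 2.10801742e-01,  9.77528530e-01, -7.25035314e-04, -2.70278916e-04]), 'wrist_force': array([ 0.70563219,  1.23387064, -0.19980926]), 'torque': array([-0.01247774, -0.01470448,  0.00517083]), 'grip_width': 91.65818134681516}
scene (array([[619.57515682,   0.        , 322.43443212],
       [  0.        , 619.57515682, 241.59403164],
       [  0.        ,   0.        ,   1.        ]]), array([[-3.14375656e-01,  5.99400480e-01, -7.36129752e-01,
         1.61712132e+03],
       [ 9.49136933e-01,  2.12780630e-01, -2.32085082e-01,
         3.76596172e+02],
       [ 1.75222425e-02, -7.71649835e-01, -6.35806183e-01,
         1.02549552e+03],
       [ 0.00000000e+00,  0.00000000e+00,  0.00000000e+00,
         1.00000000e+00]]))
top (array([[506.27703904,   0.        , 329.43671614],
       [  0.        , 506.27703904, 238.22547819],
       [  0.        ,   0.        ,   1.        ]]), array([[ 2.64544082e-02, -9.96751272e-01,  7.60727619e-02,
         4.40080388e+02],
       [-9.99634817e-01, -2.59575918e-02,  7.51234529e-03,
         4.00417011e+01],
       [-5.51327402e-03, -7.62437161e-02, -9.97073969e-01,
         1.29952424e+03],
       [ 0.00000000e+00,  0.00000000e+00,  0.00000000e+00,
         1.00000000e+00]]))
```

View pics/top0.png

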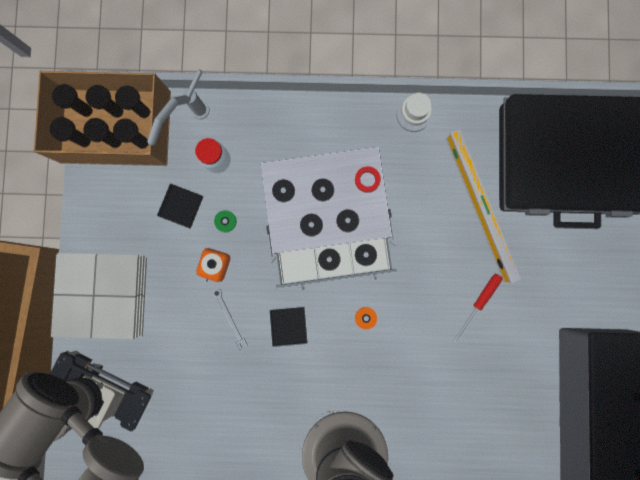

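View pics/scene0.png

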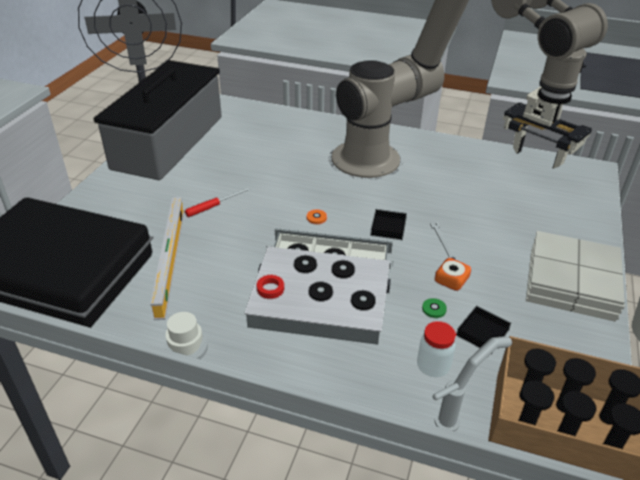

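Top view: four black pads lie on the case at about (283,190), (322,189), (312,225) and (347,220), with the red tape roll at (367,180). The pads already dealt are in the middle tray (329,259) and the right tray (366,255). The left tray, at about (298,262), is empty, so it gets the first pad.

Look-alikes to leave alone: the green pad (225,221), the orange pad (366,318), and the black trays (180,205) and (288,325).

```bash
cat > meas.py <<'E'
from h import *
def frame():
    f=np.load("case.npz");return f["o"],f["th"]
def tocase(P):
    o,th=frame();c,s=np.cos(th),np.sin(th);d=np.asarray(P)[...,:2]-o
    return np.stack([d[...,0]*c+d[...,1]*s,-d[...,0]*s+d[...,1]*c],-1)
def toworld(x,y):
    o,th=frame();c,s=np.cos(th),np.sin(th);return o+np.array([x*c-y*s,x*s+y*c])
def blobs(name,p,P,zlo,zhi,lo=200,box=None):
    m=((p.max(-1)<70)&(P[...,2]>zlo)&(P[...,2]<zhi)).astype(np.uint8)
    n,l,st,c=cv2.connectedComponentsWithStats(m)
    return [(c[i],st[i],l==i) for i in range(1,n) if st[i,4]>=lo]
E
python3 - <<'E'
from meas import *
for n in("top","scene"):
    f=np.load(f"{n}0.npz");p,d=f["p"],f["d"];P=cloud(n,d)
    # case top
    m=(abs(P[...,2]-46)<8)&(P[...,0]>400)&(P[...,0]<800)&(abs(P[...,1])<320)
    m=m.astype(np.uint8);k,l,s,c=cv2.connectedComponentsWithStats(m)
    i=1+np.argmax(s[1:,4]);mm=l==i
    Q=P[mm];print(n,"top z",np.median(Q[:,2]),s[i])
    r=cv2.minAreaRect(Q[:,:2].astype(np.float32));b=cv2.boxPoints(r);print(r,b.round(1).tolist())
    table=(abs(P[...,2])<10)&(P[...,0]>300)&(P[...,0]<800)&(abs(P[...,1])<400);print("table",np.median(P[table][:,2]))
    for c,st,mk in blobs(n,p,P,-20,90,60):
        q=np.median(P[mk],0)
        if 300<q[0]<800 and abs(q[1])<320:
            z=q[2];w=onplane(n,c[0],c[1],z);print("dark",c.round(),st[4],"z%.1f"%z,w.round(1))
    if n=="scene":
        for u,v in((525,155),(560,160),(524,146),(558,163)):print("tip",u,v,P[v-3:v+4,u,:].round().tolist())
E
```

```text
top top z 46.33492594858467 [ 261  147  131  107 8880]
((633.1494750976562, 61.316131591796875), (231.5962677001953, 301.8335876464844), 9.369462013244629) [[494.29998779296875, 191.39999389648438], [543.5, -106.4000015258789], [772.0, -68.69999694824219], [722.7999877929688, 229.10000610351562]]
table 0.7047287451746342
dark [322. 189.] 317 z56.4 [656.1  70.1  56.4]
dark [283. 190.] 321 z56.3 [651.4 167.4  56.3]
dark [347. 220.] 321 z56.5 [580.8   6.6  56.5]
dark [311. 225.] 325 z56.3 [567.6  95.7  56.3]
dark [365. 255.] 298 z16.0 [499.  -42.7  16. ]
dark [329. 259.] 298 z16.0 [485.1  49.6  16. ]
dark [288. 326.] 1206 z3.4 [312.5 149.2   3.4]
scene top z 46.60854063606314 [ 244  247  146   87 7615]
((634.0482177734375, 61.93927001953125), (240.2928924560547, 303.03509521484375), 9.42162036895752) [[490.70001220703125, 191.6999969482422], [540.2999877929688, -107.19999694824219], [777.4000244140625, -67.9000015258789], [727.7999877929688, 231.10000610351562]]
table 0.7894923551114061
dark [388. 224.] 795 z6.0 [307.3 148.2   6. ]
dark [299. 246.] 63 z16.8 [487.3 -42.2  16.8]
dark [305
[... 179 characters left out ...]
tip 525 155 [[-218.0, 471.0, -3.0], [-213.0, 471.0, -3.0], [-210.0, 472.0, -5.0], [-195.0, 472.0, -0.0], [-187.0, 472.0, 1.0], [-188.0, 473.0, -3.0], [-175.0, 473.0, 1.0]]
tip 560 160 [[249.0, 526.0, 262.0], [251.0, 527.0, 261.0], [254.0, 527.0, 260.0], [252.0, 528.0, 256.0], [252.0, 529.0, 253.0], [245.0, 530.0, 247.0], [250.0, 530.0, 247.0]]
tip 524 146 [[-554.0, 476.0, -154.0], [-561.0, 477.0, -162.0], [-568.0, 479.0, -170.0], [-569.0, 480.0, -175.0], [-247.0, 465.0, -2.0], [-240.0, 466.0, -1.0], [-227.0, 466.0, 3.0]]
tip 558 163 [[244.0, 525.0, 250.0], [255.0, 524.0, 254.0], [248.0, 526.0, 247.0], [244.0, 527.0, 242.0], [247.0, 527.0, 242.0], [243.0, 528.0, 237.0], [245.0, 528.0, 235.0]]
```

```bash
python3 - <<'E'
from h import *
a=cv2.imread("pics/scene0.png")[90:180,490:610];b=cv2.imread("pics/top0.png")[140:300,240:410]
a=cv2.resize(a,(480,360),interpolation=3);b=cv2.resize(b,(800-400,376),interpolation=3)[:360]
cv2.imwrite("pics/crop0.png",np.hstack([a[:, :400],b]))
E
```

```text
(no output)
```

View pics/crop0.png

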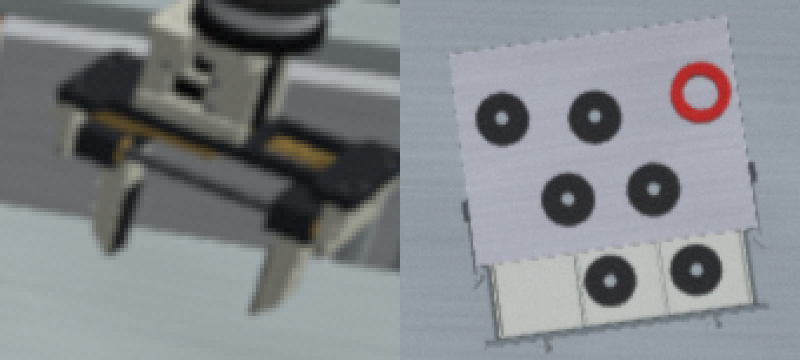

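The crop confirms the choice: the left tray is empty, the middle and right trays hold one pad each, and there are four black pads and the tape roll on top. Next I work in the case frame and measure the finger overhang.

```bash
python3 - <<'E'
from meas import *
np.savez("case.npz",o=np.array([519.7,42.6]),th=np.deg2rad(9.4))
for n,w in dict(p1=(656.1,70.1),p2=(651.4,167.4),p3=(580.8,6.6),p4=(567.6,95.7),tR=(499,-42.7),tM=(485.1,49.6)).items(): print(n,tocase(w).round(1))
print("tape",tocase(onplane("top",368,180,65)[:2]).round(1))
s=get_state();f=np.load("scene0.npz");P=cloud("scene",f["d"]).reshape(-1,3)
Rm=R.from_quat(s["ee_rot"]).as_matrix();L=(P-s["eef_pos"])@Rm
k=L[(abs(L[:,0])<30)&(abs(L[:,1])<80)&(L[:,2]>40)&(L[:,2]<230)]
for y0 in(-1,1):
    q=k[k[:,1]*y0>30];print(np.sort(q[:,2])[-25:].round(),q[q[:,2]>145].mean(0).round(1))
print(Rm.round(3)); print(calibration("wrist"))
p,d=snapshot("wrist");np.savez("wrist0.npz",p=p,d=d)
# desired: tool y along case y
x=R.from_euler("z",9.4,degrees=True).as_matrix()
print("tool x angle deg",np.rad2deg(np.arctan2(Rm[1,0],Rm[0,0])))
C=cloud("wrist",d,s);print("near pts",[(np.nanmin(d[d>0]))])
E
```

```text
p1 [139.1   4.9]
p2 [150.3 101.6]
p3 [ 54.4 -45.5]
p4 [55.9 44.6]
tR [-34.4 -80.8]
tM [-33.   12.6]
tape [ 145.  -109.7]
[168. 168. 168. 168. 169. 169. 169. 170. 170. 170. 171. 171. 172. 172.
 173. 174. 174. 175. 175. 176. 176. 177. 177. 177. 178.] [ -6.1 -51.5 159.8]
[163. 163. 164. 165. 165. 166. 167. 167. 167. 167. 167. 168. 169. 169.
 169. 171. 172. 172. 173. 173. 174. 174. 175. 176. 177.] [ -7.   55.4 157.8]
[[-0.911  0.412 -0.001]
 [ 0.412  0.911 -0.001]
 [ 0.    -0.001 -1.   ]]
{'intrinsics': array([[404.21440907,   0.        , 323.65417617],
       [  0.        , 404.21440907, 247.99988365],
       [  0.        ,   0.        ,   1.        ]]), 'mount': array([[-2.32779792e-04, -9.68506385e-01, -2.48988609e-01,
         6.71969346e+01],
       [ 9.99999943e-01, -1.64323482e-04, -2.95722114e-04,
         1.01064012e+00],
       [ 2.45494081e-04, -2.48988663e-01,  9.68506368e-01,
         2.11102519e+01],
       [ 0.00000000e+00,  0.00000000e+00,  0.00000000e+00,
         1.00000000e+00]])}
tool x angle deg 155.66275455370038
near pts [np.float32(50.001682)]
```

Request:
{"name": "drive_tool", "arguments": {
  "targets": [
    [0.016,[-0.041,-0.021,0],0],
    [0.016,[-0.041,-0.021,0],0],
    [0.016,[-0.041,-0.021,0],0],
    [0.016,[-0.041,-0.021,0],0],
    [0.016,[-0.041,-0.021,0],0],
    [0.016,[-0.041,-0.021,0],0],
    [0.016,[-0.041,-0.021,0],0],
    [0.016,[-0.041,-0.021,0],0]
  ],
  "squeeze": 20
}}

```text
clock: 0.95
eef_pos: [446.8, 188.4, 404.6]
ee_rot: [0.211, 0.978, 0.0, -0.0]
wrist_force: [1.0, -0.3, 0.5]
grip_width: 32.0
```

Request:
{"name": "drive_tool", "arguments": {
  "targets": [
    [0.016,[-0.041,-0.021,0],0],
    [0.016,[-0.041,-0.021,0],0],
    [0.016,[-0.041,-0.021,0],0],
    [0.016,[-0.041,-0.021,0],-0.147],
    [0.016,[0,0,0],-0.147],
    [0.016,[0,0,0],-0.147],
    [0.016,[0,0,0],-0.147],
    [0.016,[0,0,0],0]
  ]
}}

```text
clock: 1.75
eef_pos: [560.8, 45.8, 404.3]
ee_rot: [-0.082, 0.997, 0.0, -0.0]
wrist_force: [-0.4, 0.5, 0.1]
grip_width: 16.0
```

```bash
cat > go.py <<'E'
# go.py x y ztcp yaw_off(deg): total move in tool axes from the present pose to a case-frame pose
import sys
from meas import *
def rel(x,y,z,a=0):
    s=get_state();Rm=R.from_quat(s["ee_rot"]).as_matrix();o,th=frame()
    d=np.r_[toworld(x,y),z]-s["eef_pos"];dt=Rm.T@d
    yaw=np.rad2deg(np.arctan2(Rm[1,0],Rm[0,0]));want=180+np.rad2deg(th)+a
    sp=-((want-yaw+180)%360-180)
    return dt,np.deg2rad(sp)
def show():
    s=get_state();print("t %.2f"%s["clock"],"case",tocase(s["eef_pos"]).round(1),"z %.1f"%s["eef_pos"][2],"F",s["wrist_force"].round(1),"grip %.1f"%s["grip_width"])
def look(tag):
    import h
    s=get_state();p,d=snapshot("wrist");P=cloud("wrist",d,s)
    for c,st,mk in blobs("wrist",p,P,5,70,300):
        q=np.median(P[mk],0)
        hole=mk.astype(np.uint8);(u,v),r=cv2.minEnclosingCircle(np.argwhere(mk)[:,::-1].astype(np.float32))
        w=onplane("wrist",c[0],c[1],q[2],s);print("pad",c.round(),st[4],"z%.1f"%q[2],"case",tocase(w).round(1))
    cv2.imwrite(f"pics/{tag}.png",p[...,::-1]);np.savez(tag+".npz",p=p,d=d,**{k:np.asarray(s[k]) for k in("eef_pos","ee_rot")})
    return p,d,P
if __name__=="__main__":
    show()
    if len(sys.argv)>3:
        t,sp=rel(*map(float,sys.argv[1:5]));print("rel mm",t.round(1),"spin %.3f"%sp)
E
python3 - <<'E'
from go import *
show();p,d,P=look("w1")
m=(abs(P[...,2]-46)<5);C=tocase(P)
Q=C[m];print("top extents",[np.percentile(Q[:,i],[.3,99.7]).round(1) for i in(0,1)],np.median(P[m][:,2]))
fr=m&(C[...,0]<20);
# front edge per y slice
for y in(-120,-60,0,60,120):
    k=m&(abs(C[...,1]-y)<8);k2=abs(C[...,1]-y)<6
    pan=k2&(C[...,0]<-60)&(P[...,2]>28)&(P[...,2]<42);print(y,"edge",np.sort(C[k][:,0])[:5].round(1) if k.any() else None,"panel",C[pan][:,0].min().round(1) if pan.any() else None,np.median(C[pan][:,0]).round(1) if pan.any() else None)
E
```

```text
t 1.75 case [41.1 -3.6] z 404.3 F [-0.4  0.5  0.1] grip 16.0
pad [506.   2.] 439 z10.1 case [-139.4  148.1]
pad [343.  89.] 1849 z25.2 case [-70.   13.5]
pad [353. 106.] 356 z13.9 case [-57.7  23. ]
pad [473. 119.] 816 z14.5 case [-46.9 128. ]
pad [238. 135.] 3109 z14.4 case [-33.2 -78.1]
pad [343. 137.] 3010 z14.4 case [-32.   14.7]
pad [275. 243.] 3276 z54.9 case [ 54.4 -43.2]
pad [382. 246.] 3273 z54.8 case [56.5 46.4]
pad [329. 311.] 306 z54.3 case [115.9   2.1]
top extents [array([  1.4, 199. ]), array([-146.3,  151.3])] 44.845872694598086
-120 edge [1.3 1.3 1.3 1.3 1.3] panel -84.1 -80.9
-60 edge [1.3 1.3 1.3 1.4 1.4] panel -84.2 -80.9
0 edge [1.3 1.4 1.4 1.4 1.4] panel -84.2 -80.9
60 edge [1.3 1.3 1.4 1.4 1.4] panel -84.1 -80.9
120 edge [1.4 1.4 1.4 1.4 1.4] panel -84.0 -80.8
```

View pics/w1.png

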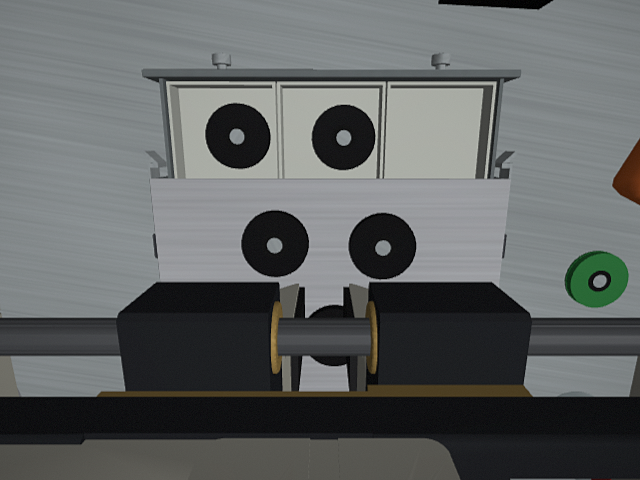

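View (up is toward the robot): the left tray is empty, with its opening at about (440,130). The other two each hold a pad, at (238,135) and (343,137). The wrist camera puts the case about 2 mm off in y and 1 mm in x, so I shift the case frame to match it, since it is tied to the tool.

```bash
python3 - <<'E'
import numpy as np
th=np.deg2rad(9.4);c,s=np.cos(th),np.sin(th);o=np.array([519.7,42.6])+[1.3*c-2.4*s,1.3*s+2.4*c]
np.savez("case.npz",o=o,th=th);print(o)
E
python3 go.py 204 102 300 0
```

```text
[520.5905615   45.18009694]
t 1.80 case [39.7 -5.8] z 404.4 F [ 0.6 -0.4 -0.2] grip 15.8
rel mm [-163.9  108.5  104.4] spin -0.004
```

Request:
{"name": "drive_tool", "arguments": {
  "targets": [
    [0.016,[-0.0328,0.0217,0.01],0],
    [0.016,[-0.0328,0.0217,0.02],0],
    [0.016,[-0.0328,0.0217,0.02],0],
    [0.016,[-0.0328,0.0217,0.02],0],
    [0.016,[-0.0328,0.0217,0.034],0],
    [0.016,[0,0,0.03],0],
    [0.016,[0,0,0.02],0],
    [0.016,[0,0,0],0]
  ]
}}

```text
clock: 2.6
eef_pos: [702.9, 179.0, 247.3]
ee_rot: [-0.08, 0.997, -0.0, -0.004]
wrist_force: [-0.3, 0.3, 0.4]
grip_width: 16.1
```

Request:
{"name": "drive_tool", "arguments": {
  "targets": [
    [0.016,[0,0,0.008],0],
    [0.016,[0,0,0.005],0],
    [0.016,[0,0,0.004],0],
    [0.016,[0,0,0.002],0],
    [0.016,[0,0,0],0]
  ]
}}

```text
clock: 3.1
eef_pos: [703.8, 178.6, 233.3]
ee_rot: [-0.081, 0.997, 0.0, 0.0]
wrist_force: [0.1, -0.3, 0.1]
grip_width: 16.2
```

```bash
python3 - <<'E'
from go import *
show();p,d,P=look("w2")
E
```

```text
t 3.10 case [202.6 101.7] z 233.3 F [ 0.1 -0.3  0.1] grip 16.2
pad [615.  74.] 553 z6.8 case [104.2 240.4]
pad [ 71. 151.] 17259 z54.9 case [138.4   7.4]
pad [321. 181.] 15405 z54.9 case [150.  101.9]
```

View pics/w2.png

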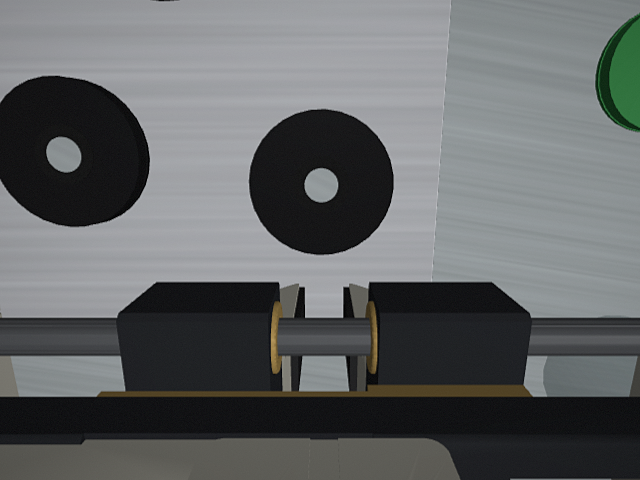

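The pad sits directly ahead of the finger gap, at case (150,102). I lower until the tips touch, to learn the overhang.

Request:
{"name": "drive_tool", "arguments": {
  "targets": [
    [0.016,[0,0,0.002],0],
    [0.016,[0,0,0.002],0],
    [0.016,[0,0,0],0]
  ]
}}

```text
clock: 3.45
eef_pos: [703.8, 178.7, 228.7]
ee_rot: [-0.082, 0.997, 0.0, -0.0]
wrist_force: [1.0, -0.3, 0.4]
grip_width: 16.0
```

Request:
{"name": "drive_tool", "arguments": {
  "targets": [
    [0.016,[0,0,0.002],0],
    [0.016,[0,0,0.001],0],
    [0.016,[0,0,0],0]
  ]
}}

```text
clock: 3.75
eef_pos: [703.8, 178.6, 225.7]
ee_rot: [-0.081, 0.997, 0.0, -0.0]
wrist_force: [-0.1, -0.5, -0.1]
grip_width: 15.9
```

Request:
{"name": "drive_tool", "arguments": {
  "targets": [
    [0.016,[0,0,0.002],0],
    [0.016,[0,0,0],0]
  ]
}}

```text
clock: 3.95
eef_pos: [704.0, 178.7, 224.4]
ee_rot: [-0.082, 0.997, 0.0, 0.0]
wrist_force: [0.2, 0.3, 3.0]
grip_width: 15.9
```

Request:
{"name": "drive_tool", "arguments": {
  "targets": [
    [0.016,[0,0,0.002],0],
    [0.016,[0,0,0],0]
  ]
}}

```text
clock: 4.15
eef_pos: [703.9, 178.7, 224.3]
ee_rot: [-0.082, 0.997, 0.0, 0.001]
wrist_force: [-3.9, 0.1, 11.1]
grip_width: 16.1
```

Overhang is about 178 mm. I raise to 3–4 mm above the top and push pad p2 toward the left tray.

Request:
{"name": "drive_tool", "arguments": {
  "targets": [
    [0.016,[0,0,-0.006],0],
    [0.016,[0.008,0,0],0],
    [0.016,[0.012,0,0],0],
    [0.016,[0.015,0,0],0],
    [0.016,[0.015,0,0],0],
    [0.016,[0.015,0,0],0],
    [0.016,[0.015,0,0],0],
    [0.016,[0.015,0,0],0]
  ]
}}

```text
clock: 4.95
eef_pos: [609.5, 163.2, 228.0]
ee_rot: [-0.082, 0.997, 0.0, 0.0]
wrist_force: [1.5, -0.2, -0.4]
grip_width: 16.0
```

Request:
{"name": "drive_tool", "arguments": {
  "targets": [
    [0.016,[0.015,0,0],0],
    [0.016,[0.015,0,0],0],
    [0.016,[0.01,0,0],0],
    [0.016,[0.005,0,0],0],
    [0.016,[0,0,0],0]
  ]
}}

```text
clock: 5.45
eef_pos: [565.5, 155.9, 228.2]
ee_rot: [-0.082, 0.997, 0.0, -0.0]
wrist_force: [-0.0, 0.8, 0.7]
grip_width: 15.8
```

```bash
python3 - <<'E'
from go import *
show();p,d,P=look("w3")
E
```

```text
t 5.45 case [ 62.4 101.9] z 228.2 F [-0.   0.8  0.7] grip 15.8
pad [409.  76.] 665 z24.3 case [-31.9 139.2]
pad [121.  76.] 12876 z14.4 case [-33.6  13.3]
pad [324. 218.] 15849 z54.9 case [ 23.3 103.2]
pad [172. 263.] 6329 z54.8 case [41.2 43.6]
pad [ 16. 283.] 2399 z53.2 case [ 50.  -20.5]
```

Request:
{"name": "drive_tool", "arguments": {
  "targets": [
    [0.016,[0.01,-0.003,0],0],
    [0.016,[0.015,-0.003,0],0],
    [0.016,[0.015,-0.002,0],0],
    [0.016,[0.015,0,0],0],
    [0.016,[0.01,0,0],0],
    [0.016,[0,0,0],0],
    [0.016,[0,0,0],0]
  ]
}}

```text
clock: 6.2
eef_pos: [503.6, 137.6, 228.3]
ee_rot: [-0.082, 0.997, 0.0, 0.001]
wrist_force: [-0.7, 0.4, -0.8]
grip_width: 15.9
```

```bash
python3 - <<'E'
from go import *
show();p,d,P=look("w4")
E
python3 go.py 97 3 270 -45
```

```text
t 6.20 case [-1.7 93.9] z 228.3 F [-0.7  0.4 -0.8] grip 15.9
pad [274. 140.] 2436 z24.7 case [-69.8  73.5]
pad [155. 216.] 10035 z14.4 case [-34.5  13.5]
pad [322. 216.] 9707 z14.4 case [-34.2  94.1]
pad [  5. 231.] 803 z14.3 case [-26.9 -60.2]
pad [ 36. 383.] 1162 z50.9 case [ 32.7 -30.5]
t 6.25 case [-1.5 93.9] z 228.2 F [0.5 0.1 0.5] grip 16.2
rel mm [-98.7 -90.8 -41.6] spin 0.785
```

View pics/w4.png

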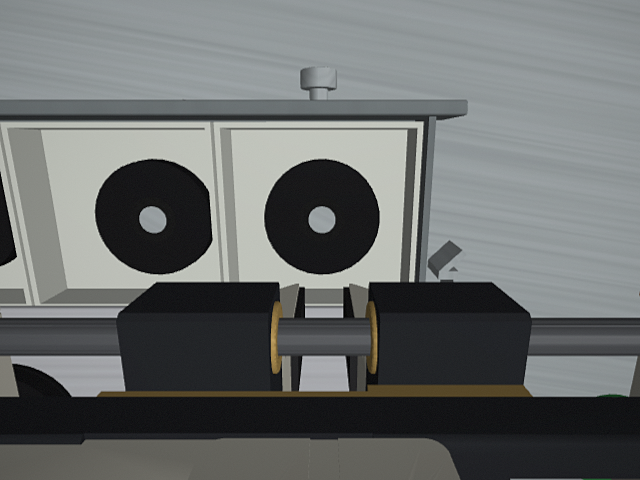

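The first pad lies flat in the left tray at case (-34,94), so all three trays now hold one. Next is p4, pushed diagonally toward the left tray's lane.

Request:
{"name": "drive_tool", "arguments": {
  "targets": [
    [0.016,[-0.01,0,-0.038],0],
    [0.016,[-0.027,-0.028,0],0],
    [0.016,[-0.027,-0.028,0],0],
    [0.016,[-0.027,-0.028,0],0.131],
    [0.016,[0,0,0],0.131],
    [0.016,[0,0,0],0.131],
    [0.016,[0,0,0],0.131],
    [0.016,[0,0,0],0.131]
  ]
}}

```text
clock: 7.05
eef_pos: [607.0, 69.2, 265.8]
ee_rot: [0.246, 0.969, 0.0, 0.0]
wrist_force: [-0.2, -0.5, -0.0]
grip_width: 15.8
```

Request:
{"name": "drive_tool", "arguments": {
  "targets": [
    [0.016,[0,0,0],0.13],
    [0.016,[0,0,0],0]
  ]
}}

```text
clock: 7.25
eef_pos: [606.9, 69.4, 265.9]
ee_rot: [0.306, 0.952, 0.0, 0.0]
wrist_force: [0.8, -0.3, -0.6]
grip_width: 16.2
```

```bash
python3 - <<'E'
from go import *
show();p,d,P=look("w5")
E
python3 go.py 88 11 228.5 -45
```

```text
t 7.25 case [89.1  9.8] z 265.9 F [ 0.8 -0.3 -0.6] grip 16.2
pad [51. 65.] 2841 z28.6 case [-79.8 -10.3]
pad [89. 59.] 3215 z15.6 case [-75.2   2. ]
pad [269.  19.] 3649 z14.3 case [-21.3  82.4]
pad [167. 102.] 8546 z14.3 case [-33.   13.9]
pad [325. 185.] 10524 z54.9 case [56.  45.5]
pad [ 14. 155.] 926 z14.2 case [-75.4 -67.6]
pad [ 63. 222.] 7090 z14.4 case [-33.7 -79.3]
pad [196. 270.] 1806 z54.7 case [ 40.2 -28.9]
pad [340. 370.] 402 z54.8 case [129.5 -17.2]
t 7.30 case [89.   9.8] z 265.9 F [-0.5  0.1  0.6] grip 15.9
rel mm [ 1.6  0.2 37.4] spin 0.002
```

Request:
{"name": "drive_tool", "arguments": {
  "targets": [
    [0.016,[0,0,0.02],0],
    [0.016,[0,0,0.0174],0],
    [0.016,[0,0,0],0],
    [0.016,[0.01,0,0],0],
    [0.016,[0.01,0,0],0],
    [0.016,[0.01,0,0],0],
    [0.016,[0.01,0,0],0],
    [0.016,[0.01,0,0],0]
  ]
}}

```text
clock: 8.1
eef_pos: [564.9, 99.2, 229.2]
ee_rot: [0.306, 0.952, 0.0, 0.0]
wrist_force: [-0.2, -0.2, 0.6]
grip_width: 16.0
```

Request:
{"name": "drive_tool", "arguments": {
  "targets": [
    [0.016,[0.007,0,0],0],
    [0.016,[0.004,0,0],0],
    [0.016,[0.002,0,0],0],
    [0.016,[0,0,0],0],
    [0.016,[-0.02,0,0],0],
    [0.016,[0,0,-0.02],0],
    [0.016,[0,0,0],0]
  ]
}}

```text
clock: 8.8
eef_pos: [572.6, 93.9, 250.4]
ee_rot: [0.306, 0.952, 0.001, 0.002]
wrist_force: [0.9, -0.5, 0.0]
grip_width: 15.9
```

```bash
python3 - <<'E'
from go import *
show();p,d,P=look("w6")
E
python3 go.py 67 86 249 0
```

```text
t 8.80 case [59.3 39.6] z 250.4 F [ 0.9 -0.5  0. ] grip 15.9
pad [ 85. 101.] 3917 z28.3 case [-79.7  22.6]
pad [390.  11.] 386 z19.9 case [ -7.1 152.1]
pad [298. 118.] 22571 z54.2 case [-1.9 87.8]
pad [501. 111.] 320 z31.9 case [ 60.9 156.1]
pad [163. 182.] 8663 z14.4 case [-32.8  14.2]
pad [ 54. 288.] 4923 z14.4 case [-38.8 -75. ]
t 8.85 case [58.7 39.9] z 249.3 F [ 0.2  0.5 -0.3] grip 15.8
rel mm [26.7 38.5  0.3] spin -0.786
```

```bash
python3 - <<'E'
from go import *
f=np.load("w6.npz");s={k:f[k] for k in("eef_pos","ee_rot")};P=cloud("wrist",f["d"],s)
for c,st,mk in blobs("w",f["p"],P,50,60,300): print(c.round(),st[4],tocase(onplane("wrist",*c,54.9,s)).round(1))
E
```

```text
[322. 158.] 13141 [16.6 83.1]
```

Request:
{"name": "drive_tool", "arguments": {
  "targets": [
    [0.016,[0,0,0],-0.131],
    [0.016,[0,0,0],-0.131],
    [0.016,[0,0,0],-0.131],
    [0.016,[0,0,0],-0.131],
    [0.016,[0,0,0],-0.131],
    [0.016,[0,0,0],-0.131],
    [0.016,[-0.002,0.022,0],0],
    [0.016,[-0.002,0.022,0],0]
  ]
}}

```text
clock: 9.65
eef_pos: [567.8, 138.5, 247.6]
ee_rot: [-0.081, 0.997, 0.0, -0.001]
wrist_force: [0.2, 0.4, 0.0]
grip_width: 16.0
```

Request:
{"name": "drive_tool", "arguments": {
  "targets": [
    [0.016,[0,0,0.012],0],
    [0.016,[0,0,0.009],0],
    [0.016,[0,0,0],0],
    [0.016,[0.01,0.001,0],0],
    [0.016,[0.013,0.002,0],0],
    [0.016,[0.015,0.002,0],0],
    [0.016,[0.015,0.001,0],0],
    [0.016,[0.011,0,0],0]
  ]
}}

```text
clock: 10.45
eef_pos: [502.6, 133.3, 227.9]
ee_rot: [-0.082, 0.997, 0.0, -0.0]
wrist_force: [-0.2, 0.2, 0.9]
grip_width: 16.0
```

Request:
{"name": "drive_tool", "arguments": {
  "targets": [
    [0.016,[0,0,0],0],
    [0.016,[0,0,0],0]
  ]
}}

```text
clock: 10.65
eef_pos: [504.2, 133.6, 228.1]
ee_rot: [-0.082, 0.997, 0.0, 0.001]
wrist_force: [-0.1, -0.2, 0.1]
grip_width: 16.0
```

```bash
python3 - <<'E'
from go import *
show();p,d,P=look("w7")
E
python3 go.py 87 -12 249 45
```

```text
t 10.65 case [-1.8 89.9] z 228.1 F [-0.1 -0.2  0.1] grip 16.0
pad [279. 137.] 2828 z23.3 case [-71.1  71.4]
pad [327. 209.] 11748 z24.4 case [-39.5  92.8]
pad [163. 216.] 10032 z14.4 case [-34.5  13.5]
pad [  9. 224.] 1664 z14.3 case [-30.8 -61.7]
pad [ 40. 382.] 1417 z51.7 case [ 31.8 -32.1]
t 10.70 case [-1.5 89.9] z 228.0 F [ 0.2  1.3 -0. ] grip 15.7
rel mm [ -88.5 -101.9  -20.9] spin -0.786
```

View pics/w7.png

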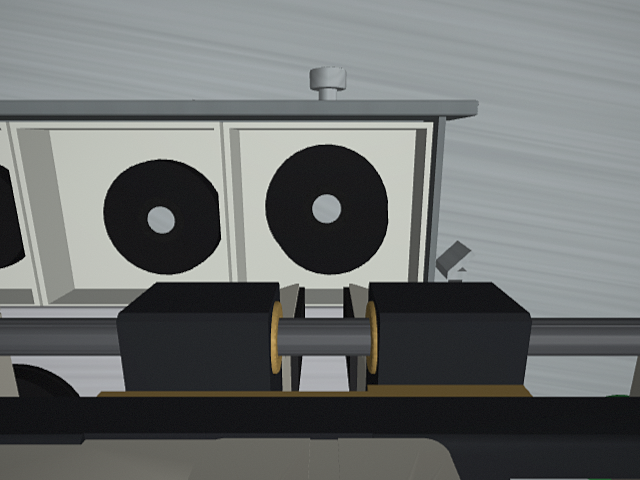

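The second pad is stacked flat in the left tray, top at z 24.4. Next is p3 toward the right tray, as a mirror image.

Request:
{"name": "drive_tool", "arguments": {
  "targets": [
    [0.016,[-0.008,0,-0.038],0],
    [0.016,[-0.027,-0.034,0],0],
    [0.016,[-0.027,-0.034,0],0],
    [0.016,[-0.027,-0.034,0],-0.131],
    [0.016,[0,0,0],-0.131],
    [0.016,[0,0,0],-0.131],
    [0.016,[0,0,0],-0.131],
    [0.016,[0,0,0],-0.131]
  ]
}}

```text
clock: 11.5
eef_pos: [609.0, 47.5, 265.4]
ee_rot: [-0.4, 0.916, -0.0, 0.0]
wrist_force: [-0.9, -0.1, -0.6]
grip_width: 16.5
```

Request:
{"name": "drive_tool", "arguments": {
  "targets": [
    [0.016,[0,0,0],-0.131],
    [0.016,[0,0,0],0]
  ]
}}

```text
clock: 11.7
eef_pos: [608.9, 47.7, 265.5]
ee_rot: [-0.458, 0.889, -0.0, 0.0]
wrist_force: [0.1, -0.4, 0.9]
grip_width: 16.1
```

```bash
sed -i 's/blobs("wrist",p,P,5,70,300):/[b for z in((8,30),(50,60)) for b in blobs("wrist",p,P,*z,900)]:/' go.py; python3 - <<'E'
from go import *
show();p,d,P=look("w8")
E
python3 go.py 87 -12 228.3 45
```

```text
t 11.70 case [ 87.6 -12. ] z 265.5 F [ 0.1 -0.4  0.9] grip 16.1
pad [393.  29.] 5273 z14.3 case [-25.5 -73.5]
pad [550.  48.] 1596 z19.2 case [-74.7  -9.9]
pad [586.  74.] 1725 z25.9 case [-76.9  10.9]
pad [507. 138.] 8057 z14.3 case [-33.  11.]
pad [595. 237.] 7677 z23.9 case [-31.2  84.5]
pad [320. 182.] 10591 z54.9 case [ 53.8 -46.9]
t 11.75 case [ 87.5 -11.9] z 265.5 F [0.2 0.2 0. ] grip 16.1
rel mm [ 0.4  0.3 37.2] spin -0.002
```

Request:
{"name": "drive_tool", "arguments": {
  "targets": [
    [0.016,[0,0,0.02],0],
    [0.016,[0,0,0.0172],0],
    [0.016,[0,0,0],0],
    [0.016,[0.01,0,0],0],
    [0.016,[0.01,0,0],0],
    [0.016,[0.01,0,0],0],
    [0.016,[0.01,0,0],0],
    [0.016,[0.009,0,0],0]
  ]
}}

```text
clock: 12.55
eef_pos: [579.5, 7.0, 229.0]
ee_rot: [-0.457, 0.889, -0.0, 0.0]
wrist_force: [-0.1, 1.0, -0.3]
grip_width: 16.0
```

Request:
{"name": "drive_tool", "arguments": {
  "targets": [
    [0.016,[0.006,0,0],0],
    [0.016,[0.004,0,0],0],
    [0.016,[0.002,0,0],0],
    [0.016,[0,0,0],0],
    [0.016,[-0.02,0,0],0],
    [0.016,[0,0,-0.02],0],
    [0.016,[0,0,0],0]
  ]
}}

```text
clock: 13.25
eef_pos: [585.6, 15.1, 250.2]
ee_rot: [-0.458, 0.889, -0.001, 0.002]
wrist_force: [0.1, -0.2, -0.2]
grip_width: 15.8
```

```bash
python3 - <<'E'
from go import *
show();p,d,P=look("w9")
E

```

```text
t 13.25 case [ 59.3 -40.3] z 250.2 F [ 0.1 -0.2 -0.2] grip 15.8
pad [557.  99.] 2296 z25.8 case [-79.5 -23.3]
pad [402.  77.] 9085 z14.4 case [-36.8 -82.2]
pad [513. 214.] 8264 z14.3 case [-33.   10.6]
pad [598. 290.] 3882 z23.8 case [-37.6  71.6]
pad [327. 160.] 13103 z54.9 case [ 16.7 -81.2]
```

Request:
{"name": "drive_tool", "arguments": {
  "targets": [
    [0.016,[0,0,0],0.131],
    [0.016,[0,0,0],0.131],
    [0.016,[0,0,0],0.131],
    [0.016,[0,0,0],0.131],
    [0.016,[0,0,0],0.131],
    [0.016,[0,0,0],0.131],
    [0.016,[-0.002,-0.021,0],0],
    [0.016,[-0.001,-0.021,0],0]
  ]
}}

```text
clock: 14.1
eef_pos: [594.3, -26.5, 247.5]
ee_rot: [-0.083, 0.997, 0.0, -0.0]
wrist_force: [0.9, 0.6, 0.3]
grip_width: 16.2
```

Request:
{"name": "drive_tool", "arguments": {
  "targets": [
    [0.016,[0,0,0.012],0],
    [0.016,[0,0,0.009],0],
    [0.016,[0,0,0],0],
    [0.016,[0.01,-0.001,0],0],
    [0.016,[0.013,-0.002,0],0],
    [0.016,[0.015,-0.002,0],0],
    [0.016,[0.015,-0.001,0],0],
    [0.016,[0.011,0,0],0]
  ]
}}

```text
clock: 14.9
eef_pos: [530.8, -42.4, 227.6]
ee_rot: [-0.082, 0.997, 0.0, -0.0]
wrist_force: [-0.2, -0.4, 0.1]
grip_width: 15.9
```

Request:
{"name": "drive_tool", "arguments": {
  "targets": [
    [0.016,[0,0,0],0],
    [0.016,[0,0,0],0]
  ]
}}

```text
clock: 15.1
eef_pos: [532.3, -42.5, 227.8]
ee_rot: [-0.082, 0.997, -0.0, 0.0]
wrist_force: [0.3, 0.4, -0.1]
grip_width: 16.1
```

```bash
python3 - <<'E'
from go import *
show();p,d,P=look("w10")
E
python3 go.py 190 6 266 0
```

```text
t 15.10 case [ -2.8 -88.4] z 227.8 F [ 0.3  0.4 -0.1] grip 16.1
pad [431. 120.] 1173 z17.9 case [-79.7 -39.7]
pad [328. 213.] 11876 z24.3 case [-38.7 -85.3]
pad [528. 218.] 10223 z14.3 case [-34.5  11.2]
t 15.15 case [ -2.5 -88.5] z 227.8 F [ 0.5 -0.1 -0.1] grip 16.1
rel mm [-192.6   94.4  -38. ] spin 0.001
```

View pics/w10.png

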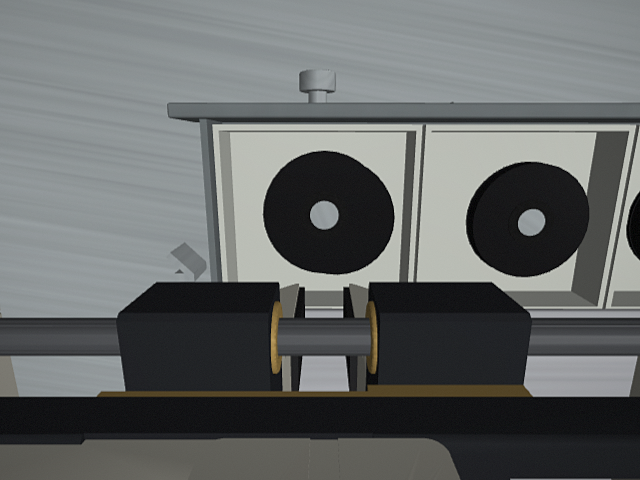

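The right tray's pad is stacked flat too. Last is p1, pushed straight into the middle tray.

Request:
{"name": "drive_tool", "arguments": {
  "targets": [
    [0.016,[-0.008,0,-0.038],0],
    [0.016,[-0.037,0.019,0],0],
    [0.016,[-0.037,0.019,0],0],
    [0.016,[-0.037,0.019,0],0],
    [0.016,[-0.037,0.019,0],0],
    [0.016,[-0.037,0.018,0],0],
    [0.016,[0,0,0.02],0],
    [0.016,[0,0,0],0]
  ]
}}

```text
clock: 15.95
eef_pos: [707.1, 82.8, 241.8]
ee_rot: [-0.083, 0.997, 0.0, -0.003]
wrist_force: [-0.9, -0.1, -1.6]
grip_width: 15.9
```

```bash
python3 - <<'E'
from go import *
show();p,d,P=look("w11")
E
python3 go.py 190 5 228.3 0
```

```text
t 15.95 case [190.2   6.6] z 241.8 F [-0.9 -0.1 -1.6] grip 15.9
pad [316. 184.] 13744 z54.9 case [138.5   4.6]
t 16.00 case [189.8   5.9] z 243.2 F [-0.7 -0.5  0.5] grip 16.0
rel mm [-0.2 -0.9 14.9] spin 0.001
```

Request:
{"name": "drive_tool", "arguments": {
  "targets": [
    [0.016,[0,-0.001,0.01],0],
    [0.016,[0,0,0.006],0],
    [0.016,[0,0,0],0]
  ]
}}

```text
clock: 16.3
eef_pos: [707.0, 79.9, 228.7]
ee_rot: [-0.082, 0.997, 0.0, -0.001]
wrist_force: [0.2, 0.8, -0.3]
grip_width: 15.8
```

Request:
{"name": "drive_tool", "arguments": {
  "targets": [
    [0.016,[0.008,0,0],0],
    [0.016,[0.012,0,0],0],
    [0.016,[0.015,0,0],0],
    [0.016,[0.015,0,0],0],
    [0.016,[0.015,0,0],0],
    [0.016,[0.015,0,0],0],
    [0.016,[0.015,0,0],0],
    [0.016,[0.015,0,0],0]
  ]
}}

```text
clock: 17.1
eef_pos: [598.4, 62.1, 230.2]
ee_rot: [-0.082, 0.997, -0.0, 0.001]
wrist_force: [-0.3, -0.9, -0.3]
grip_width: 16.0
```

Request:
{"name": "drive_tool", "arguments": {
  "targets": [
    [0.016,[0.015,0,0],0],
    [0.016,[0.015,0,0],0],
    [0.016,[0.015,0,0],0],
    [0.016,[0.015,0,0],0],
    [0.016,[0.012,0,0],0],
    [0.016,[0.009,0,0],0],
    [0.016,[0,0,0],0],
    [0.016,[0,0,0],0]
  ]
}}

```text
clock: 17.9
eef_pos: [519.5, 49.1, 229.9]
ee_rot: [-0.082, 0.997, -0.0, 0.001]
wrist_force: [0.5, 0.7, -0.3]
grip_width: 16.2
```

```bash
python3 - <<'E'
from go import *
show();p,d,P=look("w12")
E
python3 go.py -125 0 290 0
```

```text
t 17.90 case [-0.4  4.1] z 229.9 F [ 0.5  0.7 -0.3] grip 16.2
pad [447. 151.] 3285 z25.1 case [-63.7  59.6]
pad [329. 206.] 12503 z24.3 case [-39.4   7.8]
pad [509. 205.] 12309 z24.3 case [-39.7  90. ]
pad [134. 207.] 13289 z24.2 case [-38.7 -81.9]
t 17.95 case [-0.3  4.1] z 229.7 F [-0.9 -0.4  0.8] grip 15.6
rel mm [124.6  -4.1 -60.4] spin -0.000
```

View pics/w12.png

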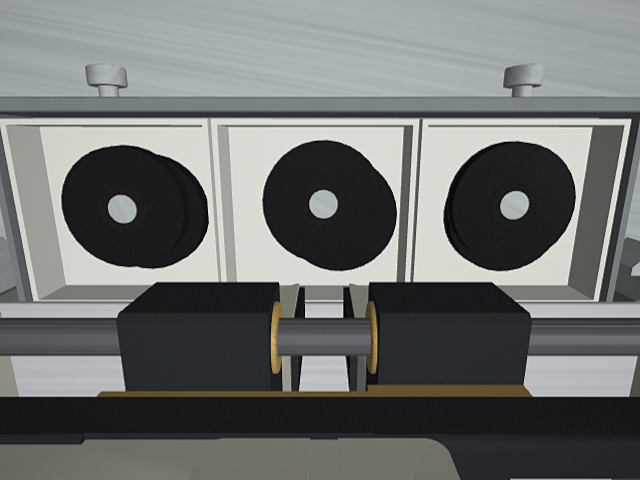

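Each tray now holds a flat stack of two. I clear the drawer and move in front of the panel, fingers closed.

Request:
{"name": "drive_tool", "arguments": {
  "targets": [
    [0,[0,0,-0.04],0],
    [0,[0.02,-0.004,-0.02],0],
    [0,[0.04,0,0],0],
    [0,[0.04,0,0],0],
    [0,[0.028,0,0],0],
    [0,[0,0,0.02],0],
    [0,[0,0,0],0]
  ]
}}

```text
clock: 18.65
eef_pos: [393.0, 24.3, 268.6]
ee_rot: [-0.082, 0.997, 0.0, -0.001]
wrist_force: [0.7, -1.0, 0.4]
grip_width: 0.5
```

```bash
python3 go.py -125 0 192 0; python3 - <<'E'
from go import *
p,d,P=look("w13");C=tocase(P)
# anything tall near finger landing spot
for y in(-60,0,60):
    k=(abs(C[...,1]-y)<5)&(P[...,2]>28)&(P[...,2]<42)&(C[...,0]<-50);print(y,"panel x",np.percentile(C[k][:,0],[5,95]).round(1))
E
```

```text
t 18.65 case [-129.3    0.3] z 268.6 F [ 0.7 -1.   0.4] grip 0.5
rel mm [-4.4 -0.3 76.6] spin -0.000
pad [556. 168.] 6822 z18.5 case [-183.1  131. ]Traceback (most recent call last):
  File "<stdin>", line 5, in <module>
    return _quantile_unchecked(
        a, q, axis, out, overwrite_input, method, keepdims, weights)
    return _ureduce(a,
                    func=_quantile_ureduce_func,
    ...<5 lines>...
                    overwrite_input=overwrite_input,
                    method=method)
    r = func(a, **kwargs)
    result = _quantile(arr,
                       quantiles=q,
    ...<2 lines>...
                       out=out,
                       weights=wgt)
    slices_having_nans = np.isnan(arr[-1, ...])
                                  ~~~^^^^^^^^^
IndexError: index -1 is out of bounds for axis 0 with size 0
```

Request:
{"name": "drive_tool", "arguments": {
  "targets": [
    [0,[0,0,0.03],0],
    [0,[0,0,0.03],0],
    [0,[0,0,0.015],0],
    [0,[0,0,0],0],
    [0,[-0.012,0,0],0],
    [0,[-0.012,0,0],0],
    [0,[-0.006,0,0],0],
    [0,[-0.004,0,0],0]
  ]
}}

```text
clock: 19.5
eef_pos: [426.8, 30.0, 194.9]
ee_rot: [-0.082, 0.997, 0.0, -0.001]
wrist_force: [-6.9, -2.4, 4.0]
grip_width: 0.5
```

Request:
{"name": "drive_tool", "arguments": {
  "targets": [
    [0,[-0.005,0,0],0],
    [0,[-0.006,0,0],0],
    [0,[-0.007,0,0],0],
    [0,[-0.007,0,0],0],
    [0,[-0.007,0,0],0],
    [0,[-0.006,0,0],0],
    [0,[-0.006,0,0],0],
    [0,[-0.006,0,0],0]
  ]
}}

```text
clock: 20.3
eef_pos: [475.1, 38.2, 194.5]
ee_rot: [-0.082, 0.997, 0.0, -0.002]
wrist_force: [-7.0, -0.6, 2.4]
grip_width: 0.4
```

```bash
python3 go.py -15.5 0 193 0
```

```text
t 20.30 case [-46.    0.6] z 194.5 F [-7.  -0.6  2.4] grip 0.4
rel mm [-30.5  -0.6   1.4] spin 0.001
```

Request:
{"name": "drive_tool", "arguments": {
  "targets": [
    [0,[-0.005,0,0],0],
    [0,[-0.005,0,0],0],
    [0,[-0.004,0,0],0],
    [0,[-0.004,0,0],0],
    [0,[0,0,0],0]
  ]
}}

```text
clock: 20.8
eef_pos: [491.9, 41.1, 194.2]
ee_rot: [-0.082, 0.997, 0.0, -0.004]
wrist_force: [-9.9, -2.0, 5.6]
grip_width: 0.6
```

Request:
{"name": "drive_tool", "arguments": {
  "targets": [
    [0,[-0.003,0,0],0],
    [0,[-0.003,0,0],0],
    [0,[0,0,0],0]
  ]
}}

```text
clock: 21.1
eef_pos: [496.1, 41.4, 193.7]
ee_rot: [-0.083, 0.997, -0.0, -0.007]
wrist_force: [-17.3, -8.0, 7.5]
grip_width: 0.7
```

Request:
{"name": "drive_tool", "arguments": {
  "targets": [
    [0,[-0.002,0,0],0],
    [0,[-0.002,0,0],0],
    [0,[0,0,0],0]
  ]
}}

```text
clock: 21.4
eef_pos: [503.2, 42.5, 194.3]
ee_rot: [-0.082, 0.997, 0.0, -0.001]
wrist_force: [-4.1, -2.4, -1.9]
grip_width: 0.2
```

```bash
python3 go.py -15.5 0 193 0
```

```text
t 21.40 case [-17.6   0.2] z 194.3 F [-4.1 -2.4 -1.9] grip 0.2
rel mm [-2.1 -0.2  1.3] spin 0.000
```

Request:
{"name": "drive_tool", "arguments": {
  "targets": [
    [0,[-0.002,0,0],0],
    [0,[0,0,0],0]
  ]
}}

```text
clock: 21.6
eef_pos: [504.8, 43.0, 194.3]
ee_rot: [-0.082, 0.997, 0.0, -0.002]
wrist_force: [-7.5, -1.8, 2.2]
grip_width: 0.6
```

Request:
{"name": "drive_tool", "arguments": {
  "targets": [
    [0,[-0.002,0,0],0],
    [0,[0,0,0],0]
  ]
}}

```text
clock: 21.8
eef_pos: [505.5, 43.2, 194.2]
ee_rot: [-0.082, 0.997, 0.0, -0.004]
wrist_force: [-12.2, -3.7, 6.1]
grip_width: 0.6
```

```bash
python3 go.py -15.5 0 193 0
```

```text
t 21.80 case [-15.2   0.5] z 194.2 F [-12.2  -3.7   6.1] grip 0.6
rel mm [ 0.3 -0.5  1.2] spin 0.001
```

Request:
{"name": "drive_tool", "arguments": {
  "targets": [
    [0,[-0.002,0,0],0],
    [0,[0,0,0],0],
    [0,[0.004,0,0],0],
    [0,[0.02,0,0],0],
    [0,[0.04,0,0],0],
    [0,[0.02,0,-0.04],0],
    [0,[0,0,-0.05],0],
    [0,[0,0,-0.05],0]
  ]
}}

```text
clock: 22.6
eef_pos: [426.5, 30.0, 336.6]
ee_rot: [-0.082, 0.997, 0.0, 0.001]
wrist_force: [1.7, -0.2, -0.1]
grip_width: 0.4
```

Request:
{"name": "drive_tool", "arguments": {
  "targets": [
    [0,[-0.04,0,-0.03],0],
    [0,[-0.03,0,-0.01],0],
    [0,[0,0,0],0],
    [0,[0,0,0],0]
  ]
}}

```text
clock: 23.0
eef_pos: [496.0, 41.5, 374.4]
ee_rot: [-0.082, 0.997, 0.0, 0.0]
wrist_force: [-0.7, 0.2, -0.6]
grip_width: 0.5
```

```bash
python3 - <<'E'
from go import *
show();p,d,P=look("w14");C=tocase(P);z=P[...,2]
for y in(-140,-120,-60,0,60,120,140):
    k=(abs(C[...,1]-y)<4)&(z>28)&(z<40)&(C[...,0]<10)&(C[...,0]>-40);print(y,"panel x",np.percentile(C[k][:,0],[2,50,98]).round(1) if k.any() else None)
for n in("top","scene"):
    q,dd=snapshot(n);cv2.imwrite(f"pics/{n}9.png",q[...,::-1]);a=np.load(n+"0.npz")["p"]
    df=(abs(q.astype(int)-a).max(-1)>40).astype(np.uint8);_,_,s,c=cv2.connectedComponentsWithStats(cv2.morphologyEx(df,2,np.ones((3,3))))
    print(n,[(c[i].round().tolist(),int(s[i,4])) for i in range(1,len(s)) if s[i,4]>25])
E
```

```text
t 23.00 case [-24.9   0.4] z 374.4 F [-0.7  0.2 -0.6] grip 0.5
pad [509.  50.] 2387 z19.9 case [-160.5  141.3]
pad [339. 246.] 1930 z19.3 case [-7.  14.2]
-140 panel x [-6.3 -3.4  3.3]
-120 panel x [-6.4 -4.5 -1. ]
-60 panel x [-6.3 -4.4 -1. ]
0 panel x [-7.2 -4.6 -1.1]
60 panel x [-6.3 -3.8  0.1]
120 panel x [-6.3 -3.7 -0.1]
140 panel x [-6.3 -3.   3.1]
top [([283.0, 190.0], 420), ([322.0, 190.0], 419), ([304.0, 358.0], 18644), ([348.0, 213.0], 115), ([293.0, 296.0], 354), ([93.0, 415.0], 8220), ([21.0, 418.0], 1734), ([345.0, 419.0], 186), ([20.0, 446.0], 77), ([379.0, 460.0], 94), ([351.0, 464.0], 266), ([15.0, 471.0], 500)]
scene [([509.0, 6.0], 387), ([548.0, 2.0], 53), ([348.0, 37.0], 3062), ([581.0, 21.0], 133), ([555.0, 80.0], 4561), ([411.0, 59.0], 648), ([436.0, 70.0], 365), ([324.0, 74.0], 594), ([304.0, 78.0], 34), ([434.0, 109.0], 1839), ([364.0, 88.0], 159), ([347.0, 84.0], 33), ([349.0, 103.0], 516), ([328.0, 152.0], 3099), ([537.0, 112.0], 26), ([519.0, 146.0], 87), ([579.0, 145.0], 30), ([558.0, 160.0], 113), ([331.0, 242.0], 1254), ([284.0, 244.0], 29), ([371.0, 254.0], 125), ([305.0, 264.0], 373), ([343.0, 269.0], 373), ([320.0, 291.0], 427), ([363.0, 300.0], 443)]
```

View pics/w14.png

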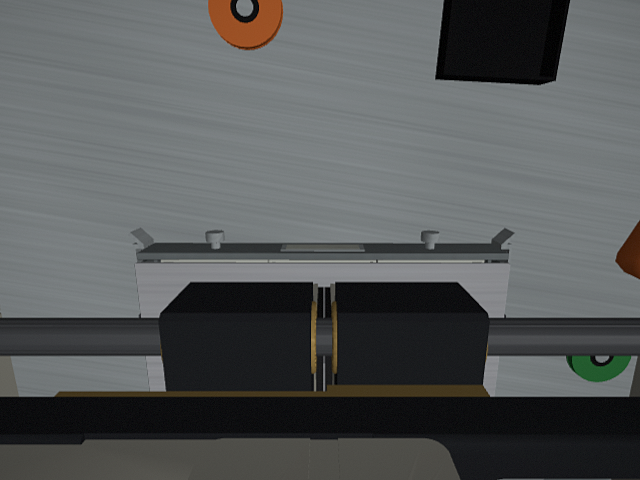

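```bash
python3 - <<'E'
from h import *
a=cv2.imread("pics/w14.png");b=cv2.imread("pics/w1.png")
f=lambda im,x,y:cv2.resize(im[y:y+40,x:x+60],(390,260),interpolation=3)
cv2.imwrite("pics/cr.png",np.vstack([np.hstack([f(a,115,225),f(a,470,225)]),np.hstack([f(b,135,145),f(b,465,145)])]))
E
```

```text
(no output)
```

View pics/cr.png

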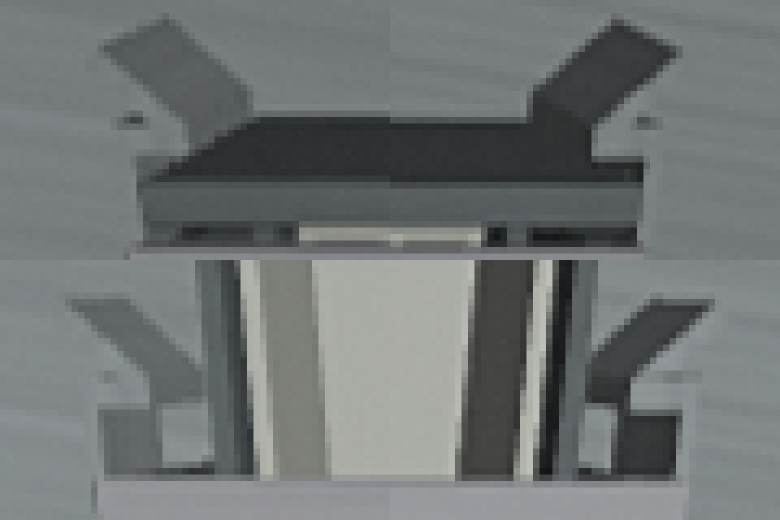

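Both noses stand in front of the panel ends, symmetrically and in the same rest shape as before. The panel front is at x of about -6, which is home. Handing in.

```bash
python3 -c "
from plant import *
print(hand_in())"
```

```text
the job is handed in; nothing more can be done
None
```

The job is done and handed in at about 23 s on the robot's clock. I slid the four loose pads off the case's front edge in this order: left (the empty tray), left, right, middle. No tray got its second pad until all three had one. I then pushed the drawer home.

**Last checks:**
- **Pads:** Before closing, each tray held a flat stack of two, with the top face at z ≈ 24 mm, below the tray rim.
- **Drawer:** The push force rose to about 20 N, dropped as the catches gave, then rose again at the stop. The panel's front measures x ≈ -6 mm across its width, which is home.
- **Catches:** In the wrist picture both noses stand in front of the panel ends, in the same shape as at rest. I did not measure their angles.
- **Other things:** Before-and-after pictures show no change at the tape roll, tape measure, jar or screwdriver. The green and orange pads and black trays also look unmoved, except that the arm hid the orange pad and the nearer black tray in the top picture. The wrist picture shows those two but was not compared.

**Disagreements:** The top and wrist cameras differed by about 2.5 mm on where the case is, and I used the wrist camera. My last wrist measurement also listed a dark patch at the panel as a "pad"; it is the panel's shaded face, not a pad.

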